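Put the tape measure away in the chest with the folding lid stay

TASK

Put the yellow tape measure that stands on this bench away in the plywood chest. Raise the lid until its folding stay locks and it stands open by itself, set the tape measure down gently inside, then pull the stay's red knee knob back over centre, which lifts the lid slightly, so that the stay folds and the lid comes fully shut. Do not force the lid or the stay, do not let the lid slam, and leave everything else where it is.

Things in the scene. Friction and masses are not known exactly. Their poses are not given: they have to be found in the camera images.
- chest: plywood chest fixed to the bench, 200 (x) x 190 (y) x 100 mm high, walls and floor 8 mm; origin at the centre of its underside; x points from its front to its hinge side (away from the robot), y towards the side that carries the stay. Hinge axis: along y at x = +100, z = 100 mm
- lid (a joint): hinge angle of the lid in rad: 0 shut, grows as it is raised. The lid is 12 mm thick, reaches 206 mm from the hinge axis to its front edge and weighs 0.6 to 1 kg; a damper in the hinge slows it, so that let go unlocked it sinks shut by itself in about 4 s. Lifting it by the bar takes about 5 N, plus some newtons for the damper
- lid_hinge (a point): middle of the hinge axis. Somewhere from 1.15 to 1.42 rad (unknown beforehand: the stay's foot is clamped anywhere in a 16 mm slot) the stay comes taut and stops the lid; pulling on only strains it. There the knee drops past centre to the hinge side, and let down by some 0.1 rad the lid stands locked. Pressing a locked lid cannot shut it
- lid_bar (a point): middle of the lid's pull bar: dark, round, 12 mm thick, about 100 mm long, parallel to the hinge; 185 mm from the hinge axis along the lid and 55 mm above the lid's underside (43 mm above its top face). The hinge axis lies in the underside plane. With the lid up, open the fingers only to some 30 mm about the bar, for the lid's face is near. Axes: the chest's, turning with the lid
- knee (a point): point on the axis of the red knob at the knee of the brass stay: round, 16 mm thick, parallel to the chest's y, straight from 25 to 71 mm out from the chest's side, this point 55 mm out. Locked, the knee lies about 25 mm past centre on the hinge side, against its stop, under the lid's weight. It rides on a circle of 100 mm about the stay's foot and gives in no other direction
- stay_pin (a point): pivot of the stay on the lid's side edge, 110 mm from the hinge axis; straps of 100 mm lead from here to the knee and on to the foot, low on the chest's side at chest x = -20, z = 22 to 38 mm. To fold: pull the knob from behind, away from the hinge, some 50 mm, past the line foot to pin; it takes a few newtons, raises the lid some 0.1 rad, then folds on by itself as the lid sinks
- tape_measure: yellow tape measure, loose, standing alone on the bench right of the chest, 39 (x) x 84 (y) x 64 mm high; origin at the centre of its underside; best gripped across its 39 mm
- glue_bottle: bystander: cream bottle with red cap, 52 x 62 x 187 mm, origin at the centre of its underside
- screw_jar: bystander: jar with white lid, 68 mm across, 84 mm high, origin at the centre of its underside
- masking_tape: bystander: roll of masking tape, 100 mm across, 25 mm high, origin at the centre of its underside
- offcut_oak: bystander: stick of oak, 32 x 220 x 25 mm, origin at the centre of its underside
- bush (a joint): how far the stay has moved its foot pin in the rubber bush, in m: 0 at rest, positive when the stay is pulled taut, negative when pushed; 8 N per mm along the stay (some 0.4 times that at the lid's bar). The reading is noisy; more than 4 mm (32 N) either way strains the stay. The lid's own weight on the locked stay is about 5 N
Not all that is in view belongs to the job. There is more than one size of the tape_measure; the job needs the larger.

How it is judged:
By the outcome, as a careful person would: the job done as asked, in the order asked, and still so for the second after the job is handed in, with the robot touching nothing.
It also fails if it takes over 72 s, if anything falls off the work surface, if the arm or the gripper's body presses on something with over 40 N, if the wrist force passes 120 N, or if a joint passes its speed limit or range.

ROBOT

A 6-joint arm with a two-finger parallel gripper is mounted at the origin on a cart in front of the work surface, level with it; the furniture and walls round the work are solid. World frame = base frame: x ahead of the robot, y to its left, z up, the work surface at z = 0. Lengths are in m, angles in rad, forces in N, time in s.
With the tool pointing down it reaches from about 0.2 to 0.875 m from the base axis. Payload 3.4 kg.
Tool frame: the origin (TCP) lies at the very end of the fingers, on their centre line; the grasp point (between the pads) lies 19 mm behind it; z points along the fingers, y is the line along which they close (so a half turn about z gives the same grasp; the last joint's range is limited). The gripper opens to 94 mm and grips with 3 to 60 N. Pads are 16 mm wide; open, the fingers measure 119 mm over their backs; the gripper's body (75 mm by 177 mm) begins 78 mm behind the grasp point.
Start: joints at [1.082, 0.276, 1.505, -0, 1.361, -0.121], TCP at [0.207, 0.537, 0.205] pointing down, gripper open.
Joint ranges: [-2.89, 2.89], [-0.75, 2.08], [0.22, 2.7], [-1.18, 4.32], [0.11, 2.71], [-2.7, 2.7]. Speed limits (rad/s): [2.57, 2.57, 3.14, 3.14, 3.14, 3.14].

INTERFACE

Orientations are given as a 3x3 rotation matrix whose columns are the frame's x, y, z axes.
In Python, from station import arm gives the robot as it stands.
- The arm moves only by the shell command python3 -m inch 'ROWS'. ROWS is text: rows parted by semicolons, each of 5 numbers parted by spaces: the finger opening in cm, from 0 to 9.4, then the shift along the tool's x, y, z in cm, then the turn about the tool's z in rad. A call has 1 to 10 rows; each row is the pose to reach, as a shift and turn from the pose commanded when the call began, along the tool's axes at that moment; what a row does not reach only later rows make up. A row lasts 1/10 s, in which the tool goes at most 50 mm and 8.59 degrees, less where a joint would pass 70% of its speed; a pose out of reach is approached as far as the arm can. A call with a gripper value outside its range is refused whole. The fingers move at their own pace and stop on an object; the grip force is fixed at half the most. Time passes only in rows, so rows that repeat a pose let the fingers close. It gives the time, the measured TCP pose, the force, the opening and the grip force at its end, in the units of the state.
- arm.get_state(): the state, without advancing time (a new reading comes with each control period).
- arm.grab_frame(name): name is "side" or "top"; returns (picture, depth): 400x640x3 uint8, red, green, blue; 400x640 float32, m along the optical axis (not along the pixel's ray), 0 where there is no reading.
- arm.get_calibration(name): a dict with "fx", "fy", "cx", "cy" (pixels), "camera_from_world" (4x4, takes a point from world to camera coordinates). Camera axes: x right, y down, z forward; pixel columns grow to the right and rows downward; lengths in m; the calibration is good to about 2 mm. A picture is of the moment at which its call begins. get_calibration takes no time and is no camera call.
- arm.hand_in(): hands the job in; it is judged then, once.
Trained networks look in the newest picture that a camera, given by its name, has taken for a name from the list of things; names that differ only in an ending like _2 or _b are one class to them, and where a whole thing is asked for, a point or a joint stands for the part that bears it (a point fixed in the world has none). Each returns a list of dicts, best first, with "score" (0 to 1); they miss things now and then, are a little off and sometimes report something else, mostly with a low value. They report only what shows in the picture. A call takes as long as a camera call. They do not tell look-alikes from the thing itself.
- arm.cut_out(camera, query): "pixels" (400x640 bool, what is visible of it) and "extent" ([centre column, centre row, width, height] in pixels, round what is visible of it).
The state is a dict: "time": time; "qpos": joint angles; "joint_vel": joint speeds; "effort": joint torques, N m; "tcp_pos": TCP position; "tool_rot": TCP orientation; "ft_force": force on the tool from outside, world axes, zero at the start; "moment": the same for the moment, N m; "opening": finger opening in m; "grasp_force": force on a finger pad.
Only numpy, scipy, OpenCV 4.12 (cv2) and the standard library are available. Lean on these libraries where they do the work, as an engineer would, in place of code of your own. Each camera call takes 0.05 s, during which the arm holds its last target. There are 200 camera calls.

## Working session

There is one attempt and no reset: what is moved stays moved. The work goes in short steps, Python scripts to look and compute and a shell command to move; the robot and the scene stay as the last step left them, time stands still between calls to the robot, and variables do not carry over. Pictures are saved under pics/ and viewed, at most 10 in all, crops included, and the job is handed in when it is done.

```bash
ls; mkdir -p pics
cat > h.py <<'E'
import numpy as np, cv2
from station import arm
def grab(n,f=None):
    p,d=arm.grab_frame(n)
    if f: cv2.imwrite('pics/'+f,p[:,:,::-1])
    return p,d
def world(n,d,u,v):
    c=arm.get_calibration(n);z=d[v,u]
    P=np.stack([(u-c['cx'])/c['fx']*z,(v-c['cy'])/c['fy']*z,z,np.ones_like(z)],-1)
    return (P@np.linalg.inv(c['camera_from_world']).T)[...,:3][z>0]
def proj(n,p):
    c=arm.get_calibration(n);q=c['camera_from_world']@np.r_[p,1]
    return q[0]/q[2]*c['fx']+c['cx'],q[1]/q[2]*c['fy']+c['cy']
def pts(n,d,m):
    v,u=np.nonzero(m);return world(n,d,u,v)
E
python3 - <<'E'
from h import *
for n in('top','side'):
    p,d=grab(n,n+'0.png')
    for q in('tape_measure','chest','lid','lid_bar','knee','glue_bottle'):
        for r in arm.cut_out(n,q)[:2]:
            P=pts(n,d,r['pixels'])
            print(n,q,round(r['score'],2),np.round(r['extent']),*(np.round(np.percentile(P,[2,50,98],axis=0),3).tolist() if len(P) else []))
s=arm.get_state();print(s)
for n in('top','side'):
  c=arm.get_calibration(n);print(n,np.linalg.inv(c['camera_from_world']).round(3).tolist(),c['fx'])
E
```

```text
pics
top tape_measure 0.63 [402. 199.  14.  16.] [0.585, -0.211, 0.0] [0.608, -0.19, 0.044] [0.643, -0.174, 0.054]
top tape_measure 0.52 [378. 207.  21.  15.] [0.543, -0.13, -0.001] [0.561, -0.085, 0.055] [0.603, -0.051, 0.069]
top chest 0.81 [284. 220.  71.  84.] [0.372, 0.169, 0.001] [0.516, 0.285, 0.113] [0.64, 0.394, 0.16]
top lid 0.81 [279. 221.  68.  80.] [0.376, 0.176, 0.006] [0.52, 0.289, 0.113] [0.641, 0.396, 0.16]
top lid 0.31 [376. 206.  24.  13.] [0.543, -0.13, 0.002] [0.561, -0.084, 0.057] [0.585, -0.051, 0.069]
top lid_bar 0.59 [281. 220.  68.  85.] [0.368, 0.173, 0.008] [0.519, 0.288, 0.113] [0.639, 0.395, 0.16]
top knee 0.63 [266. 254.  15.  18.] [0.341, 0.309, 0.033] [0.36, 0.335, 0.083] [0.384, 0.363, 0.089]
top knee 0.21 [207. 240.  27.  24.] [0.374, 0.536, 0.001] [0.423, 0.587, 0.024] [0.468, 0.63, 0.033]
top glue_bottle 0.67 [429. 179.  23.  18.] [0.658, -0.329, -0.002] [0.672, -0.274, 0.105] [0.703, -0.256, 0.177]
top glue_bottle 0.52 [266. 254.  12.  16.] [0.341, 0.313, 0.077] [0.359, 0.338, 0.083] [0.376, 0.363, 0.089]
side tape_measure 0.66 [360. 260.  17.  3
[... 1183 characters left out ...]
, 'tcp_pos': array([0.20676303, 0.53658801, 0.20553037]), 'tool_rot': array([[-9.33120939e-01,  3.59562655e-01,  9.80184020e-05],
       [ 3.59562666e-01,  9.33120928e-01,  1.48010231e-04],
       [-3.82440707e-05,  1.73355204e-04, -9.99999984e-01]]), 'ft_force': array([ 0.37092484, -0.62033157,  0.10530497]), 'moment': array([-0.00809148,  0.0188806 ,  0.0135188 ]), 'grasp_force': 0.0, 'opening': 0.09379023709275895}
top [[0.028, -0.977, 0.21, 0.253], [-1.0, -0.027, 0.009, 0.135], [-0.003, -0.21, -0.978, 1.523], [0.0, 0.0, 0.0, 1.0]] 379.3585319881544
side [[0.87, -0.254, 0.423, 0.071], [-0.493, -0.419, 0.762, -0.75], [-0.017, -0.872, -0.489, 0.689], [0.0, 0.0, 0.0, 1.0]] 364.10841401983146
```

Run:
```python
from h import *
p=cv2.imread('pics/top0.png');q=cv2.imread('pics/side0.png')
a=cv2.resize(p[130:310,170:470],(800,480),interpolation=3)
b=cv2.resize(q[130:330,200:500],(800,533),interpolation=3)
cv2.imwrite('pics/a.png',a);cv2.imwrite('pics/b.png',b)
n='top';p,d=grab(n)
r=arm.cut_out(n,'lid')[0];P=pts(n,d,r['pixels'])
for lo,hi in((.105,.12),(.15,.165)):
    Q=P[(P[:,2]>lo)&(P[:,2]<hi)];R=cv2.minAreaRect(Q[:,:2].astype(np.float32));print(len(Q),R,cv2.boxPoints(R).round(3).tolist())
for r in arm.cut_out(n,'tape_measure')[:2]:
    P=pts(n,d,r['pixels']);Q=P[P[:,2]>P[:,2].max()-.02];print(cv2.minAreaRect(Q[:,:2].astype(np.float32)),Q.mean(0))
```

```text
2424 ((0.5255704522132874, 0.28811776638031006), (0.20850880444049835, 0.19582809507846832), 36.192169189453125) [[0.3840000033378601, 0.3059999942779541], [0.49900001287460327, 0.14800000190734863], [0.6679999828338623, 0.2709999978542328], [0.5519999861717224, 0.42899999022483826]]
98 ((0.45920291543006897, 0.23655112087726593), (0.011998540721833706, 0.11903427541255951), 36.04632568359375) [[0.4189999997615814, 0.2809999883174896], [0.48899999260902405, 0.1850000023841858], [0.49900001287460327, 0.19200000166893005], [0.42899999022483826, 0.2879999876022339]]
((0.5652110576629639, -0.08280976116657257), (0.06041151285171509, 0.037338145077228546), 78.57084655761719) [ 0.56454528 -0.08341715  0.06123291]
((0.6148659586906433, -0.19319264590740204), (0.02597406692802906, 0.0529937669634819), 64.9368667602539) [ 0.6145413  -0.19194098  0.04656724]
```

View pics/a.png

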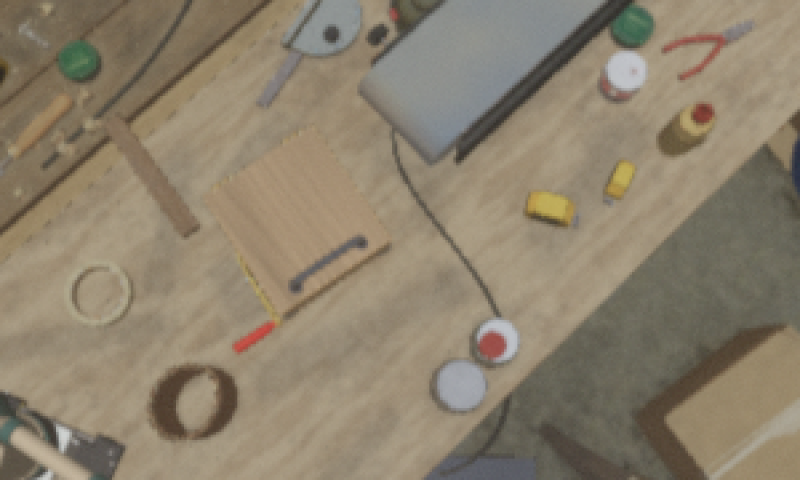

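View pics/b.png

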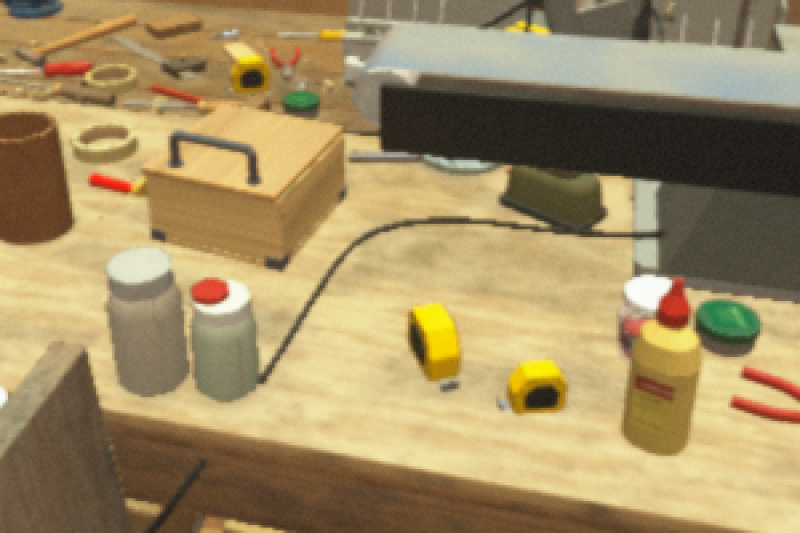

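The closed chest stands left of centre in the top crop, with its bar at about (327,265) and the red knob at (255,337). The larger tape is at (550,208) and the small look-alike at (621,180). A grey body overhangs the bench at the rear right, so I'll map obstacle heights before moving.

Run:
```python
from h import *
A=[]
for n in('top','side'):
    p,d=grab(n);P=pts(n,d,d>0);A.append(P)
    if n=='side':
        r=max(arm.cut_out(n,'tape_measure')[:2],key=lambda r:r['pixels'][:, :380].sum());Q=pts(n,d,r['pixels']);T=Q[Q[:,2]>.056]
        print('tape side',len(T),T.mean(0),T.min(0),T.max(0),cv2.minAreaRect(T[:,:2].astype(np.float32)))
    else:
        for r in arm.cut_out(n,'tape_measure')[:2]:
            Q=pts(n,d,r['pixels']);T=Q[Q[:,2]>.056]
            if len(T)>10: print('tape top',len(T),T.mean(0),T.min(0),T.max(0)); R=cv2.minAreaRect(Q[Q[:,2]>.03][:,:2].astype(np.float32));print(R)
P=np.vstack(A)
print('max height cm; rows x .15-.95 step .05; cols y .70..-.4 step -.05')
for x in np.arange(.15,.95,.05):
    L=[]
    for y in np.arange(.7,-.4,-.05):
        m=(abs(P[:,0]-x)<.025)&(abs(P[:,1]-y)<.025);L.append('%3d'%round(100*np.percentile(P[m,2],98)) if m.sum()>3 else '  .')
    print('%.2f'%x,*L)
```

```text
tape top 2804 [0.51767906 0.28632089 0.11413301] [0.33711917 0.15334486 0.05767249] [0.66099048 0.41480844 0.16724444]
((0.5008787512779236, 0.31558793783187866), (0.2178063690662384, 0.2700132131576538), 36.02854537963867)
tape top 115 [ 0.56454847 -0.0834061   0.06324628] [ 0.54288411 -0.11219322  0.05671079] [ 0.58581178 -0.05683147  0.07373625]
((0.5632924437522888, -0.08612708747386932), (0.06843694299459457, 0.03676117584109306), 75.73029327392578)
tape side 153 [ 0.55819071 -0.09152526  0.06212894] [ 0.53921388 -0.1128135   0.05606682] [ 0.58098719 -0.06466229  0.0672264 ] ((0.5604543685913086, -0.08915256708860397), (0.04599223658442497, 0.03649163991212845), 74.47239685058594)
max height cm; rows x .15-.95 step .05; cols y .70..-.4 step -.05
0.15   1   3  64  64  62  62  68  69  69   1   1   1   1   1   1   1   1  23  23  17 -81 -87
0.20   0   0  63  64  63  63  65  67   1   1   1   1   1   1 -16 -77 -78  23  17 -86 -85 -86
0.25   0   1  35  64  64  62  15  15   1   1   1   1   1  14  11  -9 -86 -85 -51 -85 -85 -85
0.30   1   1   1  61  60  15  15  15   1   1   1   1  15  15
[... 448 characters left out ...]
2  12  11   4   1   1   6   7   1   1   0   0 -86
0.60  -6  -2   1   3   3   1  11  12  12  12  12  27  28  28  25   6   6   1   5   1   0   0
0.65  -5  -5   3   3   1   1   1   1  12  12  27  28  28  28  28  25   1   1   5  13  17   0
0.70  -3  -5   3   3   1   1   1   1   1   1  28  28  29  28  28  28  25   1   1  16  19   1
0.75  -4  -4  -5  -6   0   1   1   2   1   1  23  28  29  28  28  28  28  25   9   1   1   1
0.80  -3  -3  -5  -6  -6  -7   1   2   4   3   1  21  28  28  29  29  28  28  25   1   2   2
0.85  -3  -3  -6  -6  -6  -6  -1   1   5   5   3   7   9  28  28  28  28  28  28  23   2   2
0.90  -6  -6  -6  -6  -5  -6  -6  -7   5   5   3   9  10   9  28  28  29  29  28  28  24   1
```

```bash
cat >> h.py <<'E'
YAW=np.radians(36.1);H=np.array([.6088,.3480,.1])
XC=np.array([np.cos(YAW),np.sin(YAW),0]);YC=np.array([-XC[1],XC[0],0]);ZC=np.array([0,0,1.])
def chest(x,y,z): return H+XC*(x-.1)+YC*y+ZC*(z-.1)
def bar(t): return H+XC*(-.185*np.cos(t)+.055*np.sin(t))+ZC*(.185*np.sin(t)+.055*np.cos(t))
def go(p,ang=None,s=None):
    """shift (cm, tool axes) to bring the TCP to p, turn to bring tool y to angle ang (deg)"""
    s=s or arm.get_state();R=s['tool_rot'];d=100*R.T@(np.asarray(p)-s['tcp_pos'])
    a=np.degrees(np.arctan2(R[1,1],R[0,1]));t=0 if ang is None else (a-ang+90)%180-90
    return d.round(2).tolist(),round(float(np.radians(t)),3)
def st():
    s=arm.get_state();print('t',round(s['time'],2),'tcp',s['tcp_pos'].round(4),'F',s['ft_force'].round(1),'open',round(s['opening'],4),'grip',round(float(s['grasp_force']),1));return s
E
python3 - <<'E'
from h import *
from scipy.spatial import ConvexHull
p,d=grab('top');P=pts('top',d,d>0)
p,d=grab('side');P=np.vstack([P,pts('side',d,d>0)])
P=P[(P[:,0]>.55)&(P[:,1]<.25)&(P[:,2]>.125)&(P[:,2]<.32)]
P=P[~((P[:,1]<-.24)&(P[:,0]<.73))]
n=np.array([np.cos(np.radians(-45)),np.sin(np.radians(-45))])
for y in np.arange(.22,-.26,-.04):
    m=abs(P[:,1]-y)<.02;Q=P[m]
    if m.sum()>5:print(round(y,2),'xmin',np.percentile(Q[:,0],1).round(3),'zmin in front 5cm',np.percentile(Q[Q[:,0]<Q[:,0].min()+.05,2],[1,50,99]).round(3))
b=bar(0);print('bar',b)
print(go(b+[0,0,.06-.019],36.1),go(b+[0,0,-.019],36.1))
E
```

```text
0.22 xmin 1.003 zmin in front 5cm [0.198 0.223 0.233]
0.18 xmin 0.645 zmin in front 5cm [0.242 0.272 0.284]
0.14 xmin 0.603 zmin in front 5cm [0.242 0.269 0.281]
0.1 xmin 0.576 zmin in front 5cm [0.215 0.267 0.283]
0.06 xmin 0.587 zmin in front 5cm [0.189 0.255 0.284]
0.02 xmin 0.609 zmin in front 5cm [0.188 0.239 0.281]
-0.02 xmin 0.649 zmin in front 5cm [0.187 0.239 0.281]
-0.06 xmin 0.689 zmin in front 5cm [0.188 0.241 0.282]
-0.1 xmin 0.729 zmin in front 5cm [0.188 0.239 0.282]
-0.14 xmin 0.769 zmin in front 5cm [0.188 0.238 0.282]
-0.18 xmin 0.809 zmin in front 5cm [0.188 0.238 0.281]
-0.22 xmin 0.849 zmin in front 5cm [0.188 0.238 0.281]
bar [0.45932187 0.23899867 0.155     ]
([-34.27, -18.69, 0.95], 0.573) ([-34.27, -18.69, 6.95], 0.573)
```

```bash
python3 -m inch '4 -34.3 -18.7 0.9 0.57;4 -34.3 -18.7 0.9 0.57;4 -34.3 -18.7 0.9 0.57;4 -34.3 -18.7 0.9 0.57;4 -34.3 -18.7 0.9 0.57;4 -34.3 -18.7 0.9 0.57;4 -34.3 -18.7 0.9 0.57;4 -34.3 -18.7 0.9 0.57;4 -34.3 -18.7 0.9 0.57;4 -34.3 -18.7 0.9 0.57'
python3 - <<'E'
from h import *
s=st();print(s['tool_rot'].round(3).tolist(),go(bar(0)-[0,0,.019],36.1))
p,d=grab('side','c0.png');cv2.imwrite('pics/c.png',cv2.resize(p[110:260,200:400,::-1],(800,600),interpolation=3))
E
```

```text
time: 2.15
tcp_pos: [0.4598, 0.2382, 0.1964]
tool_rot: [[-0.59, 0.808, -0.001], [0.808, 0.59, 0.001], [0.001, -0.0, -1.0]]
ft_force: [-0.8, 0.0, 0.2]
opening: 0.04
grasp_force: 0.0
t 2.15 tcp [0.4598 0.2382 0.1964] F [-0.8  0.   0.2] open 0.04 grip 0.0
[[-0.59, 0.808, -0.001], [0.808, 0.59, 0.001], [0.001, -0.0, -1.0]] ([0.09, 0.01, 6.04], 0.0)
```

View pics/c.png

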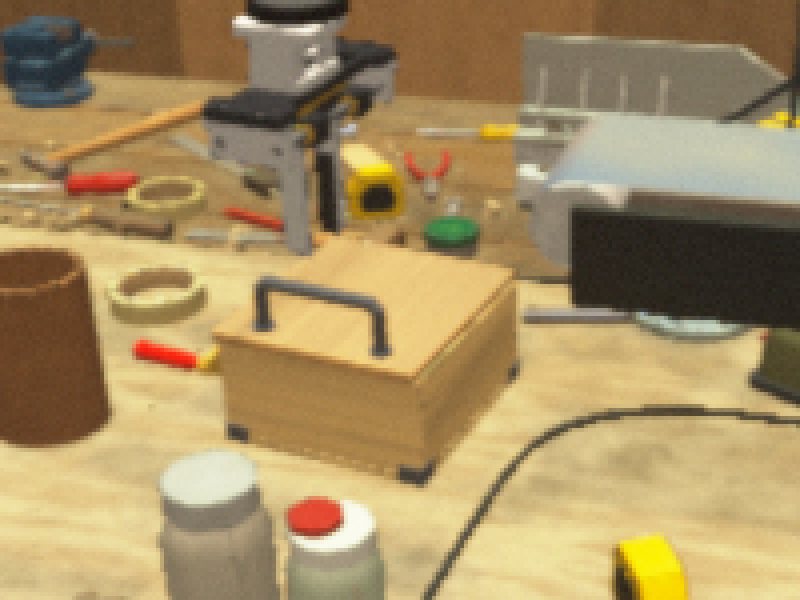

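The fingers at about (310,240) hang over the bar, whose middle is near (320,292). Next I'll lower and grip.

```bash
python3 -m inch '4 0.1 0 3 0;4 0.1 0 5 0;4 0.1 0 6 0;0.5 0.1 0 6 0;0.5 0.1 0 6 0;0.5 0.1 0 6 0;0.5 0.1 0 6 0;0.5 0.1 0 6 0'
python3 - <<'E'
from h import *
s=st();g=s['tcp_pos']+[0,0,.019];print(g,bar(0))
# arc of bar from here
b0=bar(0)
for t in np.arange(.05,1.5,.05):
    d=bar(t)-b0;print('%.2f'%t,'y %.2f z %.2f'%(100*d@XC,-100*d[2]))
E
```

```text
time: 3.0
tcp_pos: [0.4542, 0.2367, 0.1372]
tool_rot: [[-0.592, 0.806, -0.009], [0.806, 0.592, -0.006], [0.0, -0.011, -1.0]]
ft_force: [-9.5, -6.7, 7.7]
opening: 0.0111
grasp_force: 30.0
t 3.0 tcp [0.4542 0.2367 0.1372] F [-9.5 -6.7  7.7] open 0.0111 grip 30.0
[0.45418352 0.23668001 0.15618816] [0.45932187 0.23899867 0.155     ]
0.05 y 0.30 z -0.92
0.10 y 0.64 z -1.82
0.15 y 1.03 z -2.70
0.20 y 1.46 z -3.57
0.25 y 1.94 z -4.41
0.30 y 2.45 z -5.22
0.35 y 3.01 z -6.01
0.40 y 3.60 z -6.77
0.45 y 4.23 z -7.50
0.50 y 4.90 z -8.20
0.55 y 5.60 z -8.86
0.60 y 6.34 z -9.49
0.65 y 7.10 z -10.07
0.70 y 7.89 z -10.62
0.75 y 8.71 z -11.13
0.80 y 9.56 z -11.60
0.85 y 10.42 z -12.03
0.90 y 11.31 z -12.41
0.95 y 12.21 z -12.75
1.00 y 13.13 z -13.04
1.05 y 14.07 z -13.28
1.10 y 15.01 z -13.48
1.15 y 15.96 z -13.63
1.20 y 16.92 z -13.74
1.25 y 17.89 z -13.79
1.30 y 18.85 z -13.80
1.35 y 19.81 z -13.76
1.40 y 20.78 z -13.67
1.45 y 21.73 z -13.53
```

```bash
python3 -m inch '0.5 0 -0.5 -0.1 0;0.5 0 -0.35 -0.5 0;0.5 0 -0.2 -1 0;0.5 0 0.1 -1.9 0;0.5 0 0.5 -2.8 0;0.5 0 1.0 -3.7 0;0.5 0 1.4 -4.5 0;0.5 0 2.0 -5.3 0;0.5 0 2.5 -6.1 0;0.5 0 3.1 -6.9 0'
python3 - <<'E'
from h import *
s=st();f=s['ft_force'];print('Fxc',f@XC,'Fyc',f@YC,s['tool_rot'].round(3).tolist(),s['moment'].round(2))
E
```

```text
time: 4.0
tcp_pos: [0.4826, 0.2573, 0.2059]
tool_rot: [[-0.592, 0.806, -0.004], [0.806, 0.592, -0.002], [0.001, -0.004, -1.0]]
ft_force: [-4.5, -1.2, -9.7]
opening: 0.0111
grasp_force: 30.0
t 4.0 tcp [0.4826 0.2573 0.2059] F [-4.5 -1.2 -9.7] open 0.0111 grip 30.0
Fxc -4.361495438727889 Fyc 1.6624406144886468 [[-0.592, 0.806, -0.004], [0.806, 0.592, -0.002], [0.001, -0.004, -1.0]] [-0.48  1.04 -0.03]
```

```bash
python3 -m inch '0.5 0 0.6 -0.7 0;0.5 0 1.3 -1.4 0;0.5 0 2.0 -2.1 0;0.5 0 2.7 -2.7 0;0.5 0 3.5 -3.3 0;0.5 0 4.3 -3.9 0;0.5 0 5.1 -4.4 0;0.5 0 6.0 -4.8 0;0.5 0 6.8 -5.3 0;0.5 0 7.7 -5.6 0'
python3 - <<'E'
from h import *
s=st();f=s['ft_force'];print('Fxc',f@XC,'Fyc',f@YC)
E
```

```text
time: 5.0
tcp_pos: [0.5434, 0.3017, 0.2651]
tool_rot: [[-0.592, 0.806, -0.004], [0.806, 0.592, -0.003], [-0.001, -0.005, -1.0]]
ft_force: [-11.5, -6.6, 6.8]
opening: 0.0112
grasp_force: 30.0
t 5.0 tcp [0.5434 0.3017 0.2651] F [-11.5  -6.6   6.8] open 0.0112 grip 30.0
Fxc -13.17465719439299 Fyc 1.4874185434881815
```

```bash
python3 -m inch '0.5 0 0.4 -0.4 0;0.5 0 0.9 -0.7 0;0.5 0 1.4 -0.9 0;0.5 0 1.9 -1.0 0;0.5 0 2.3 -1.15 0;0.5 0 2.7 -1.25 0;0.5 0 2.7 -1.25 0'
python3 - <<'E'
from h import *
s=st();f=s['ft_force'];print('Fxc',f@XC,'Fyc',f@YC);g=s['tcp_pos']+[0,0,.019]-H;print(g@XC,g@YC,g[2])
E
```

```text
time: 5.7
tcp_pos: [0.5687, 0.3201, 0.2763]
tool_rot: [[-0.592, 0.806, 0.003], [0.806, 0.592, 0.002], [-0.0, 0.003, -1.0]]
ft_force: [-4.5, -1.6, 1.1]
opening: 0.0112
grasp_force: 30.0
t 5.7 tcp [0.5687 0.3201 0.2763] F [-4.5 -1.6  1.1] open 0.0112 grip 30.0
Fxc -4.559171403077457 Fyc 1.3767375698494122
-0.04881780574895561 0.0010659695699390126 0.19532348869418095
```

```bash
sed -i 's/^XC=/XC=/;s/^def chest/H=H-.0055*XC\ndef chest/' h.py
cat >> h.py <<'E'
def ang(s):
    g=s['tcp_pos']+[0,0,.013]-H;t=np.arctan2(g[2],-(g@XC))-np.arctan2(.055,.185);f=s['ft_force']
    T=np.cos(t)*(.055*XC+.185*ZC)+np.sin(t)*(.185*XC-.055*ZC);T/=.193
    print('lid %.3f tang %.1f Fxc %.1f Fz %.1f'%(t,f@T,f@XC,f[2]));return t
E
python3 -m inch '0.5 0 0.5 -0.1 0;0.5 0 0.9 -0.2 0;0.5 0 1.3 -0.25 0;0.5 0 1.7 -0.3 0;0.5 0 1.7 -0.3 0;0.5 0 1.7 -0.3 0'
python3 - <<'E'
from h import *
ang(st())
E
```

```text
time: 6.3
tcp_pos: [0.5827, 0.3302, 0.2798]
tool_rot: [[-0.592, 0.806, 0.005], [0.806, 0.592, 0.003], [-0.001, 0.006, -1.0]]
ft_force: [-3.6, -0.3, 5.2]
opening: 0.0111
grasp_force: 30.0
t 6.3 tcp [0.5827 0.3302 0.2798] F [-3.6 -0.3  5.2] open 0.0111 grip 30.0
lid 1.147 tang -2.4 Fxc -3.1 Fz 5.2
```

```bash
python3 -m inch '0.5 0 0.4 -0.1 0;0.5 0 0.8 -0.1 0;0.5 0 0.8 -0.1 0;0.5 0 0.8 -0.1 0' >/dev/null
python3 - <<'E'
from h import *
ang(st())
p,d=grab('side')
for r in arm.cut_out('side','knee')[:1]:
    print(r['score'],r['extent'],np.round((pts('side',d,r['pixels'])-H)@np.c_[XC,YC,ZC],3).mean(0)+[.1,0,.1])
E
```

```text
t 6.7 tcp [0.589  0.3348 0.2805] F [-4.1 -1.   6.3] open 0.0109 grip 30.0
lid 1.188 tang -3.3 Fxc -3.9 Fz 6.3
0.4 [261.4, 172.3, 12.2, 5.7] [0.02606122 0.14671429 0.1135102 ]
```

```bash
python3 -m inch '0.5 0 0.3 0 0;0.5 0 0.6 0 0;0.5 0 0.6 0 0;0.5 0 0.6 0 0' >/dev/null
python3 - <<'E'
from h import *
ang(st())
E
```

```text
t 7.2 tcp [0.5926 0.3374 0.2807] F [-6.1 -2.6  8.1] open 0.0111 grip 30.0
lid 1.211 tang -5.9 Fxc -6.5 Fz 8.1
```

```bash
python3 -m inch '0.5 0 0.2 0 0;0.5 0 0.4 0 0;0.5 0 0.4 0 0;0.5 0 0.4 0 0' >/dev/null
python3 - <<'E'
from h import *
ang(st())
p,d=grab('side','d0.png');cv2.imwrite('pics/d.png',cv2.resize(p[90:240,200:400,::-1],(800,600),interpolation=3))
for r in arm.cut_out('side','knee')[:1]:
    print(r['score'],r['extent'],np.round((pts('side',d,r['pixels'])-H)@np.c_[XC,YC,ZC],3).mean(0)+[.1,0,.1])
E
```

```text
t 7.6 tcp [0.5947 0.3389 0.2809] F [-7.8 -3.6  9.7] open 0.0109 grip 30.0
lid 1.224 tang -7.8 Fxc -8.4 Fz 9.7
```

View pics/d.png

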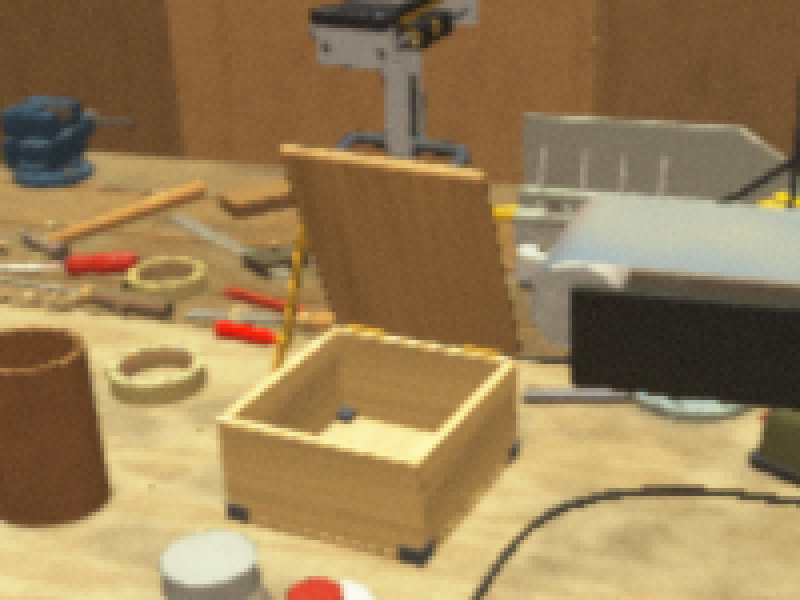

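The stay, from about (303,230) to (280,360), is straight and the knob at (250,332) is on its line, so the stay is taut. I'll let the lid down a little to see whether it has locked.

```bash
python3 -m inch '0.5 0 -0.4 0 0;0.5 0 -0.8 0 0;0.5 0 -1.2 0.05 0;0.5 0 -1.6 0.1 0;0.5 0 -2.0 0.2 0;0.5 0 -2.0 0.2 0' >/dev/null
python3 - <<'E'
from h import *
ang(st())
p,d=grab('side','e0.png')
for n in('side','top'):
  if n=='top':p,d=grab('top')
  for r in arm.cut_out(n,'knee')[:2]:
    print(n,r['score'],r['extent'],np.round((pts(n,d,r['pixels'])-H)@np.c_[XC,YC,ZC],3).mean(0)+[.1,0,.1])
E
```

```text
t 8.3 tcp [0.5819 0.3295 0.279 ] F [-3.3  0.5  6.8] open 0.0112 grip 30.0
lid 1.141 tang -1.4 Fxc -2.4 Fz 6.8
top 0.3 [266.3, 203.9, 55.4, 48.4] [0.05268405 0.02542331 0.23818712]
```

```bash
cat >> h.py <<'E'
def red(n='side',f=None):
    p,d=grab(n,f);q=p.astype(int);m=(q[...,0]>150)&(q[...,1]<80)&(q[...,2]<80)
    v,u=np.nonzero(m&(d>0));W=(world(n,d,u,v)-H)@np.c_[XC,YC,ZC]+[.1,0,.1]
    k=(W[:,1]>.1)&(W[:,1]<.19)&(abs(W[:,0])<.16)&(W[:,2]>.04)&(W[:,2]<.2)
    print(n,'knob px',k.sum(),np.round(np.percentile(W[k],[5,50,95],axis=0),3).tolist() if k.sum() else '');return p
E
python3 -m inch '0.5 0 -0.4 0.05 0;0.5 0 -0.6 0.1 0;0.5 0 -0.6 0.1 0' >/dev/null
python3 - <<'E'
from h import *
ang(st());red('side','f0.png');p=red('top')
p=cv2.imread('pics/f0.png');cv2.imwrite('pics/f.png',cv2.resize(p[110:210,230:350],(720,600),interpolation=3))
E
```

```text
t 8.8 tcp [0.5774 0.3262 0.278 ] F [-1.2  1.   6.9] open 0.011 grip 30.0
lid 1.112 tang 0.8 Fxc -0.4 Fz 6.9
side knob px 46 [[0.033, 0.116, 0.101], [0.036, 0.141, 0.107], [0.041, 0.163, 0.111]]
top knob px 19 [[0.038, 0.143, 0.104], [0.042, 0.156, 0.11], [0.045, 0.169, 0.113]]
```

View pics/f.png

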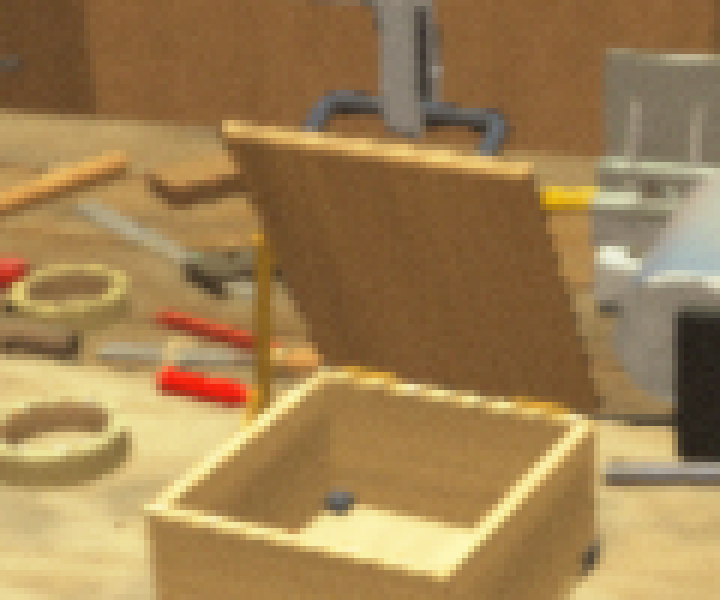

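The stay is bent to the hinge side, with the knob at (205,387) about 26 mm past centre, so the lid is locked. I'll release the bar and go up.

```bash
python3 -m inch '1.8 0 0 0 0;3 0 0 0 0;3 0 0 0 0;3 0 0 -2 0;3 0 0 -5 0;3 0 0 -8 0;3 0 0 -8 0'>/dev/null
python3 - <<'E'
from h import *
s=st();red('side')
n='top';p,d=grab(n);r=arm.cut_out(n,'lid')[:1]
T=np.array([.562,-.087,0])
print(go(T+[0,0,.35],-14),go(T+[0,0,.10],-14))
E
```

```text
t 9.6 tcp [0.5772 0.3255 0.3594] F [-0.5  0.1  0.7] open 0.0301 grip 0.0
side knob px 47 [[0.032, 0.115, 0.1], [0.036, 0.142, 0.106], [0.041, 0.164, 0.111]]
([-32.42, -25.4, 0.39], 0.877) ([-32.42, -25.37, 25.39], 0.877)
```

```bash
python3 -m inch '6.5 -32.4 -25.4 0.4 0.88;6.5 -32.4 -25.4 0.4 0.88;6.5 -32.4 -25.4 0.4 0.88;6.5 -32.4 -25.4 0.4 0.88;6.5 -32.4 -25.4 0.4 0.88;6.5 -32.4 -25.4 0.4 0.88;6.5 -32.4 -25.4 0.4 0.88;6.5 -32.4 -25.4 0.4 0.88;6.5 -32.4 -25.4 0.4 0.88;6.5 -32.4 -25.4 0.4 0.88'>/dev/null
python3 - <<'E'
from h import *
s=st();T=np.array([.562,-.087,0])
n='side';p,d=grab(n)
for r in arm.cut_out(n,'tape_measure')[:3]:
    P=pts(n,d,r['pixels']);Q=P[P[:,2]>P[:,2].max()-.012];print(r['score'],r['extent'],Q.mean(0).round(3),cv2.minAreaRect(Q[:,:2].astype(np.float32)))
print(go(T+[0,0,.10],-14),go(T+[0,0,.027],-14))
E
```

```text
t 10.75 tcp [ 0.5613 -0.0884  0.3489] F [ 0.2 -0.2  0.1] open 0.0651 grip 0.0
0.96 [359.9, 258.0, 18.6, 32.0] [ 0.557 -0.094  0.062] ((0.5594568252563477, -0.08941465616226196), (0.04698772728443146, 0.03426053002476692), 73.85986328125)
0.89 [399.1, 274.0, 27.0, 18.2] [ 0.61  -0.199  0.047] ((0.612676739692688, -0.19698601961135864), (0.02972031757235527, 0.044182684272527695), 59.69031524658203)
([-0.15, 0.12, 24.99], -0.002) ([-0.16, 0.13, 32.29], -0.002)
```

```bash
python3 -m inch '6.5 0 0 5 0;6.5 0 0 10 0;6.5 0 0 15 0;6.5 0 0 20 0;6.5 0 0 25 0;6.5 0 0 28 0;6.5 0 0 30.5 0;6.5 0 0 32.2 0;6.5 0 0 32.2 0'; python3 -m inch '3 0 0 0 0;3 0 0 0 0;3 0 0 0 0;3 0 0 0 0;3 0 0 0 0'
```

```text
time: 11.75
tcp_pos: [0.5599, -0.0838, 0.0264]
tool_rot: [[0.242, 0.97, -0.006], [0.97, -0.242, 0.002], [0.001, -0.006, -1.0]]
ft_force: [-0.9, -0.4, -0.9]
opening: 0.0649
grasp_force: 0.0
time: 12.25
tcp_pos: [0.5626, -0.0868, 0.03]
tool_rot: [[0.245, 0.97, 0.002], [0.97, -0.245, -0.0], [0.0, 0.002, -1.0]]
ft_force: [-1.0, 0.4, 3.4]
opening: 0.0357
grasp_force: 30.0
```

```bash
python3 -m inch '3 0 0 -3 0;3 0 0 -8 0;3 0 0 -13 0;3 0 0 -18 0;3 0 0 -22 0;3 0 0 -22 0'
python3 - <<'E'
from h import *
s=st();print(go([.47,.05,.25]),go(chest(-.048,-.005,.25)))
E
```

```text
time: 12.85
tcp_pos: [0.5651, -0.0878, 0.2553]
tool_rot: [[0.245, 0.97, 0.012], [0.97, -0.245, -0.003], [-0.0, 0.013, -1.0]]
ft_force: [0.7, -0.1, -2.6]
opening: 0.0361
grasp_force: 30.0
t 12.85 tcp [ 0.5651 -0.0878  0.2553] F [ 0.7 -0.1 -2.6] open 0.0361 grip 30.0
([11.03, -12.6, 0.37], 0.0) ([31.2, -15.86, 0.33], 0.0)
```

```bash
python3 -m inch '3 3 -3.3 0 -0.14;3 6 -6.6 0 -0.28;3 9 -10 0 -0.42;3 11 -12.6 0 -0.56;3 11 -12.6 0 -0.7;3 11 -12.6 0 -0.85;3 11 -12.6 0 -1;3 11 -12.6 0 -1.15;3 11 -12.6 0 -1.3;3 11 -12.6 0 -1.45'
python3 - <<'E'
from h import *
s=st();print(go(chest(-.048,-.005,.25),126.1),go([.40,.15,.25],126.1))
E
```

```text
time: 13.85
tcp_pos: [0.4653, 0.0507, 0.2469]
tool_rot: [[-0.935, 0.354, -0.004], [0.354, 0.935, 0.0], [0.004, -0.001, -1.0]]
ft_force: [-0.1, 0.6, -2.1]
opening: 0.0358
grasp_force: 30.0
t 13.85 tcp [0.4653 0.0507 0.2469] F [-0.1  0.6 -2.1] open 0.0358 grip 30.0
([5.09, 19.76, -0.31], -0.992) ([9.63, 6.98, -0.28], -0.992)
```

```bash
python3 -m inch '3 0 0 0 -0.15;3 0 0 0 -0.3;3 0 2 0 -0.45;3 1 4 0 -0.6;3 2 7 0 -0.75;3 3 10 0 -0.9;3 4 14 0 -0.99;3 5 18 0 -0.99;3 5.1 19.8 0 -0.99;3 5.1 19.8 0 -0.99'
python3 - <<'E'
from h import *
s=st();print(go(chest(-.048,-.005,.25),126.1),go(chest(-.048,-.005,.035),126.1))
p,d=grab('side','g0.png');red('side')
q,e=grab('top');a=cv2.resize(p[90:250,210:370,::-1],(400,400),interpolation=3);b=cv2.resize(q[150:300,200:350,::-1],(400,400),interpolation=3)
cv2.imwrite('pics/g.png',np.hstack([a,b]))
E
```

```text
time: 14.85
tcp_pos: [0.49, 0.2554, 0.2469]
tool_rot: [[-0.811, -0.585, -0.003], [-0.585, 0.811, -0.001], [0.003, 0.001, -1.0]]
ft_force: [-0.2, 0.2, -2.9]
opening: 0.0361
grasp_force: 30.0
t 14.85 tcp [0.49   0.2554 0.2469] F [-0.2  0.2 -2.9] open 0.0361 grip 30.0
([0.29, -0.02, -0.31], -0.005) ([0.24, -0.04, 21.19], -0.005)
side knob px 45 [[0.031, 0.115, 0.101], [0.036, 0.144, 0.107], [0.041, 0.164, 0.111]]
```

View pics/g.png

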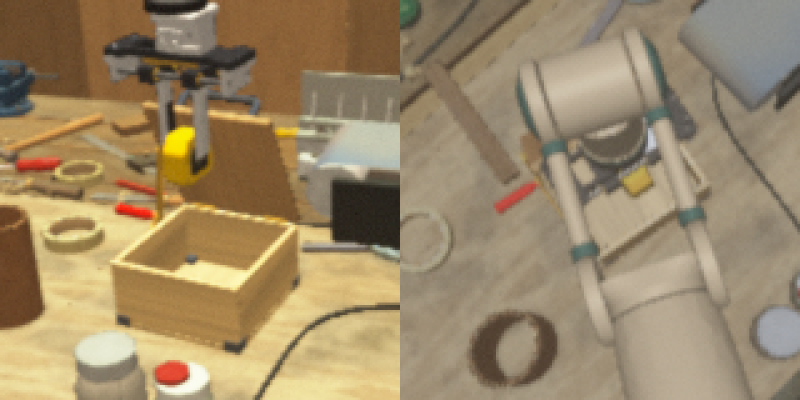

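The tape hangs upright over the front half of the chest (left view, (185,155)); lid and knob have not moved. I'll lower it.

```bash
python3 -m inch '3 0.2 0 4 0;3 0.2 0 8 0;3 0.2 0 12 0;3 0.2 0 15 0;3 0.2 0 17.5 0;3 0.2 0 19 0;3 0.2 0 19.7 0;3 0.2 0 19.7 0'; python3 -m inch '3 0 0 0.3 0;3 0 0 0.6 0;3 0 0 0.6 0'
```

```text
time: 15.8
tcp_pos: [0.4882, 0.2513, 0.0514]
tool_rot: [[-0.813, -0.582, -0.002], [-0.582, 0.813, -0.001], [0.002, 0.0, -1.0]]
ft_force: [0.9, -0.2, -2.5]
opening: 0.0359
grasp_force: 30.0
time: 16.1
tcp_pos: [0.4889, 0.2526, 0.0464]
tool_rot: [[-0.813, -0.583, 0.001], [-0.583, 0.813, 0.0], [-0.001, -0.0, -1.0]]
ft_force: [-0.9, -0.1, -3.7]
opening: 0.0358
grasp_force: 30.0
```

```bash
python3 -m inch '3 0 0 0.2 0;3 0 0 0.4 0;3 0 0 0.4 0;3 0 0 0.4 0'; python3 -m inch '3 0 0 0.2 0;3 0 0 0.35 0;3 0 0 0.35 0;3 0 0 0.35 0'
```

```text
time: 16.5
tcp_pos: [0.4886, 0.2527, 0.0419]
tool_rot: [[-0.813, -0.583, -0.0], [-0.583, 0.813, -0.0], [0.0, 0.0, -1.0]]
ft_force: [-0.7, 0.2, -2.7]
opening: 0.036
grasp_force: 30.0
time: 16.9
tcp_pos: [0.4886, 0.2526, 0.0384]
tool_rot: [[-0.813, -0.583, -0.0], [-0.583, 0.813, 0.0], [0.0, 0.0, -1.0]]
ft_force: [-0.2, 0.3, -2.4]
opening: 0.0359
grasp_force: 30.0
```

```bash
python3 -m inch '3 0 0 0.1 0;3 0 0 0.2 0;3 0 0 0.2 0'; python3 -m inch '3 0 0 0.1 0;3 0 0 0.2 0;3 0 0 0.2 0'
```

```text
time: 17.2
tcp_pos: [0.4889, 0.2527, 0.0379]
tool_rot: [[-0.813, -0.583, 0.001], [-0.583, 0.813, 0.0], [-0.001, -0.0, -1.0]]
ft_force: [-1.7, -0.8, 8.1]
opening: 0.0359
grasp_force: 30.0
time: 17.5
tcp_pos: [0.4889, 0.2528, 0.0379]
tool_rot: [[-0.813, -0.583, 0.002], [-0.583, 0.813, 0.001], [-0.002, -0.001, -1.0]]
ft_force: [-4.6, -2.1, 19.4]
opening: 0.036
grasp_force: 30.0
```

Contact with the floor. I'll ease off, release and go up.

```bash
python3 -m inch '3 0 0 -0.35 0;3 0 0 -0.35 0;4.5 0 0 -0.35 0;6 0 0 -0.35 0;6 0 0 -0.35 0;6 0 0 -3 0;6 0 0 -7 0;6 0 0 -12 0;6 0 0 -17 0;6 0 0 -22 0'
python3 - <<'E'
from h import *
s=st();red('side')
print(go(chest(.085,.157,.29),36.1),go(chest(-.048,.16,.30)))
E
```

```text
time: 18.5
tcp_pos: [0.4884, 0.2526, 0.2564]
tool_rot: [[-0.813, -0.583, 0.0], [-0.583, 0.813, 0.0], [-0.0, 0.0, -1.0]]
ft_force: [1.4, 0.8, -0.3]
opening: 0.0602
grasp_force: 0.0
t 18.5 tcp [0.4884 0.2526 0.2564] F [ 1.4  0.8 -0.3] open 0.0602 grip 0.0
side knob px 47 [[0.032, 0.116, 0.1], [0.036, 0.142, 0.106], [0.04, 0.165, 0.111]]
([-12.76, 16.53, -2.33], 1.563) ([0.52, 16.72, -3.54], 0.0)
```

```bash
python3 -m inch '3 0 3 -3.5 0.14;0 0 7 -3.5 0.28;0 0.3 12 -3.5 0.42;0 0.5 16.8 -3.5 0.56;0 0.5 16.8 -3.5 0.7;0 0.5 16.8 -3.5 0.85;0 0.5 16.8 -3.5 1;0 0.5 16.8 -3.5 1.15;0 0.5 16.8 -3.5 1.3;0 0.5 16.8 -3.5 1.45'>/dev/null
python3 - <<'E'
from h import *
s=st();print(go(chest(.08,.160,.29),36.1),go(chest(.08,.160,.09),36.1))
E
```

```text
t 19.55 tcp [0.3867 0.3863 0.2889] F [-0.1 -0.7  0.3] open 0.0003 grip 0.0
([-1.61, 13.04, -0.11], 0.109) ([-1.61, 13.05, 19.89], 0.109)
```

```bash
python3 -m inch '0 -0.5 4 0 0.11;0 -1 9 0 0.11;0 -1.6 13 0 0.11;0 -1.6 13 0 0.11;0 -1.6 13 4 0.11;0 -1.6 13 8 0.11;0 -1.6 13 12 0.11;0 -1.6 13 15 0.11;0 -1.6 13 18 0.11;0 -1.6 13 19.9 0.11'
python3 - <<'E'
from h import *
s=st();red('side','i0.png');print(go(chest(.08,.160,.09),36.1))
p=cv2.imread('pics/i0.png');q,e=grab('top');red('top')
cv2.imwrite('pics/i.png',np.hstack([cv2.resize(p[100:220,220:340],(400,400),interpolation=3),cv2.resize(q[180:280,230:330,::-1],(400,400),interpolation=3)]))
E
```

```text
time: 20.55
tcp_pos: [0.491, 0.4612, 0.0877]
tool_rot: [[-0.593, 0.805, -0.004], [0.805, 0.593, -0.003], [-0.0, -0.004, -1.0]]
ft_force: [-0.0, -0.3, -0.5]
opening: 0.0004
grasp_force: 0.0
t 20.55 tcp [0.491  0.4612 0.0877] F [-0.  -0.3 -0.5] open 0.0004 grip 0.0
side knob px 49 [[0.032, 0.115, 0.1], [0.036, 0.14, 0.106], [0.042, 0.165, 0.111]]
([-0.08, 0.46, -0.5], 0.005)
top knob px 5 [[0.04, 0.114, 0.104], [0.042, 0.118, 0.108], [0.044, 0.121, 0.11]]
```

View pics/i.png

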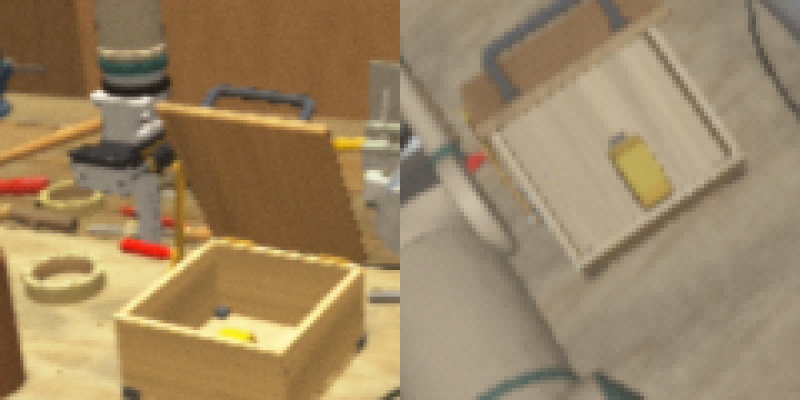

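The tape lies inside the chest (right view, (640,170)), and the closed fingers are behind the red knob (left view, (150,225)). I'll pull the knob forward.

```bash
python3 -m inch '0 0 -0.5 0 0;0 0 -1 0 0;0 0 -1.4 0 0;0 0 -1.7 0 0;0 0 -2 0 0;0 0 -2.3 0 0;0 0 -2.6 0 0' | grep -E 'time|tcp|force'
python3 - <<'E'
from h import *
s=st();print('Fxc',s['ft_force']@XC,'x',(s['tcp_pos']-H)@XC+.1);red('side')
E
```

```text
time: 21.4
tcp_pos: [0.4759, 0.4502, 0.0925]
ft_force: [5.6, 5.1, 3.3]
grasp_force: 3.8
t 21.4 tcp [0.4759 0.4502 0.0925] F [5.6 5.1 3.3] open 0.0004 grip 3.8
Fxc 7.540798162172178 x 0.058287746375698744
side knob px 51 [[0.029, 0.117, 0.1], [0.034, 0.141, 0.107], [0.038, 0.167, 0.112]]
```

```bash
python3 -m inch '0 0 -0.2 0 0;0 0 -0.4 0 0;0 0 -0.6 0 0;0 0 -0.8 0 0;0 0 -1.0 0 0;0 0 -1.0 0 0' >/dev/null
python3 - <<'E'
from h import *
s=st();print('Fxc',s['ft_force']@XC,'x',(s['tcp_pos']-H)@XC+.1);red('side')
E
```

```text
t 22.05 tcp [0.467  0.4426 0.0927] F [3.3 1.2 1.7] open 0.0008 grip 1.4
Fxc 3.317652921632515 x 0.04666953150008448
side knob px 51 [[0.018, 0.117, 0.109], [0.022, 0.139, 0.116], [0.027, 0.167, 0.119]]
```

```bash
python3 -m inch '0 0 -0.2 0 0;0 0 -0.4 0 0;0 0 -0.6 0 0;0 0 -0.8 0 0;0 0 -1.0 0 0;0 0 -1.2 0 0;0 0 -1.2 0 0' >/dev/null
python3 - <<'E'
from h import *
s=st();print('Fxc',s['ft_force']@XC,'x',(s['tcp_pos']-H)@XC+.1);red('side')
E
```

```text
t 22.8 tcp [0.4541 0.4339 0.0905] F [-0.2 -0.4  0.6] open 0.0001 grip 0.0
Fxc -0.38654703007479285 x 0.031110324145910473
side knob px 55 [[-0.015, 0.117, 0.118], [-0.011, 0.138, 0.126], [-0.007, 0.166, 0.132]]
```

```bash
python3 -m inch '0 3 0.5 0 0;0 7 0.5 0 0;0 10 0.5 -3 0;0 10 0.5 -8 0;0 10 0.5 -12 0;0 10 0.5 -12 0;0 10 0.5 -12 0;0 10 0.5 -12 0;0 10 0.5 -12 0;0 10 0.5 -12 0'>/dev/null;  python3 -m inch '0 0 0 0 0;0 0 0 0 0;0 0 0 0 0;0 0 0 0 0;0 0 0 0 0;0 0 0 0 0;0 0 0 0 0;0 0 0 0 0;0 0 0 0 0;0 0 0 0 0'>/dev/null
python3 - <<'E'
from h import *
st();red('side')
E
python3 -m inch '0 0 0 0 0;0 0 0 0 0;0 0 0 0 0;0 0 0 0 0;0 0 0 0 0;0 0 0 0 0;0 0 0 0 0;0 0 0 0 0;0 0 0 0 0;0 0 0 0 0'>/dev/null;python3 -m inch '0 0 0 0 0;0 0 0 0 0;0 0 0 0 0;0 0 0 0 0;0 0 0 0 0;0 0 0 0 0;0 0 0 0 0;0 0 0 0 0;0 0 0 0 0;0 0 0 0 0'>/dev/null
python3 - <<'E'
from h import *
st();p=red('side','j0.png')
cv2.imwrite('pics/j.png',cv2.resize(p[110:260,200:400,::-1],(800,600),interpolation=3))
p,d=grab('top');r=arm.cut_out('top','lid')[0];P=pts('top',d,r['pixels']);print(np.percentile(P[:,2],[50,90,99]))
E
```

```text
t 24.85 tcp [0.3992 0.5176 0.2105] F [ 0.2 -0.  -0.5] open 0.0002 grip 0.0
side knob px 52 [[-0.109, 0.116, 0.08], [-0.106, 0.143, 0.085], [-0.102, 0.167, 0.09]]
t 26.9 tcp [0.3992 0.5176 0.2105] F [0.3 0.  0.9] open 0.0004 grip 0.0
side knob px 52 [[-0.113, 0.115, 0.073], [-0.111, 0.14, 0.08], [-0.106, 0.166, 0.084]]
[0.11343123 0.11815264 0.16212378]
```

View pics/j.png

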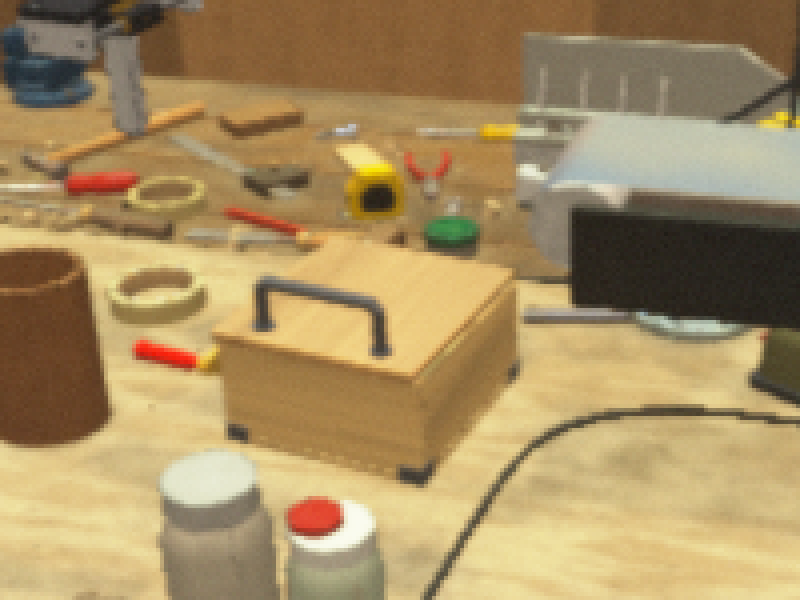

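The lid is fully shut and looks the same as in the first picture, with the knob back at (165,355) and the gripper clear. I'll give it one more second, then hand in.

```bash
python3 -m inch '0 0 0 0 0;0 0 0 0 0;0 0 0 0 0;0 0 0 0 0;0 0 0 0 0;0 0 0 0 0;0 0 0 0 0;0 0 0 0 0;0 0 0 0 0;0 0 0 0 0'>/dev/null; python3 -c "
from h import *
red('side');print(arm.hand_in())"
```

```text
side knob px 53 [[-0.114, 0.115, 0.074], [-0.11, 0.141, 0.08], [-0.106, 0.167, 0.083]]
the job is handed in; nothing more can be done
None
```

The larger tape measure is in the chest, the stay is folded, the lid sank shut on its own, and I handed the job in at about 28 s; the hand-in call returned no verdict.

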